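# Close the test cell and step the lamp up

## Robot

A 6-joint arm with a two-finger parallel gripper is mounted at the origin on the work surface. World frame = base frame: x ahead of the robot, y to its left, z up, the work surface at z = 0. Lengths are in m, angles in rad, forces in N, time in s.
With the tool pointing down it reaches from about 0.325 to 0.775 m from the base axis. Payload 5.5 kg.
Tool frame: the origin (TCP) lies at the very end of the fingers, on their centre line; the grasp point (between the pads) lies behind it (ctrl.tcp_to_grasp is the z of the grasp point in the tool frame, in m); z points along the fingers, x is the direction in which the jaws open and shut, and the axes are right-handed (so a half turn about z gives the same grasp; the last joint's range is limited). The gripper opens to 85 mm and grips with 20 to 120 N. Pads are 22 mm wide; open, the fingers measure 114 mm over their backs; the gripper's body (76 mm by 85 mm) begins 54 mm behind the grasp point. The pads swing forward as they close: fully open they stand 13 mm farther back than shut.
Start: joints at [1.179, 0.091, 1.231, -0, 1.82, -0.057], TCP at [0.197, 0.567, 0.207] pointing down, gripper open.
Joint ranges: [-2.87, 2.87], [-0.86, 2.18], [0.17, 2.46], [-1.51, 4.65], [0.06, 2.69], [-2.65, 2.65]. Speed limits (rad/s): [2.57, 2.57, 3.01, 3.14, 3.14, 3.14].

## Interface

Orientations are given as a unit quaternion [w, x, y, z].
In Python, from station import ctrl gives the robot as it stands. The module is installed in compiled form; this text tells all that it offers.
- The arm moves only by the tool apply_moves, never from a script. Its argument "series" is a list of rows, each a list of 3 entries, a list of its own where there are three numbers: the shift along the world's x, y, z in mm, then the turn, a rotation vector about the world's x, y, z in rad, then the opening in per cent of the stroke, from 0 (shut) to 100 (fully open). A call has exactly 10 rows; each row is the pose to reach, as a shift and turn from the pose commanded when the call began; what a row does not reach only later rows make up. A row lasts 1/10 s, in which the tool goes at most 50 mm and 8.59 degrees, less where a joint would pass 70% of its speed; a pose out of reach is approached as far as the arm can. A call with a gripper value outside its range is refused whole. The fingers move at their own pace and stop on an object; the grip force is fixed at half the most. Time passes only in rows, so rows that repeat a pose let the fingers close, or fill a call up. It gives the time, the measured TCP pose, the force and the opening at its end, in the units of the state.
- ctrl.get_state(): the state, without advancing time (a new reading comes with each control period).
- ctrl.grab_frame(name): name is "scene" or "top"; returns the picture (384x512x3 uint8, red, green, blue); there is no depth.
- ctrl.get_calibration(name): a dict with "K" (3x3 intrinsics, pixels), "origin" and "attitude" of the camera in the world. Camera axes: x right, y up, looking along -z (the intrinsics and any distortion apply to the point x, -y, -z); pixel columns grow to the right and rows downward; lengths in m; the calibration is good to about 2 mm. A picture is of the moment at which its call begins. get_calibration takes no time and is no camera call.
- ctrl.finish_job(): hands the job in, once; it reports no verdict.
Trained networks look in the newest picture that a camera, given by its name, has taken for a name from the list of things; names that differ only in an ending like _2 or _b are one class to them, and where a whole thing is asked for, a point or a joint stands for the part that bears it (a point fixed in the world has none). Each returns a list of dicts, best first, with "score" (0 to 1); they miss things now and then, are a little off and sometimes report something else, mostly with a low value. They report only what shows in the picture. A call takes as long as a camera call.
- ctrl.silhouettes(camera, name): "pixels" (384x512 bool, what is visible of it) and "rect" ([left, top, width, height] in pixels, round what is visible of it).
The state is a dict: "time_s": time; "qpos": joint angles; "joint_velocities": joint speeds; "tau": joint torques, N m; "eef_pos": TCP position; "tcp_rot": TCP orientation; "ft_force": force on the tool from outside, world axes, zero at the start; "ft_torque": the same for the moment, N m; "grip_width": finger opening in m.
Only numpy, scipy, OpenCV 4.12 (cv2) and the standard library are available. Lean on these libraries where they do the work, as an engineer would, in place of code of your own. Each camera call takes 0.05 s, during which the arm holds its last target.

## Task

Put the white lid onto the test cell so that all four studs come up through its four holes, keeping hold of it until it lies fully home and flush on the cell's rim. Then turn the selector on the lamp's control box three clicks clockwise from where it stands, without going past the third click, and let go. Do not tip over the beaker or the brown bottle.

Things in the scene. Friction and masses are not known exactly. Their poses are not given: they have to be found in the camera images.
- lid_center (a point): Loose white lid, 0.4 kg: plate 140 (its x) x 110 (y) x 12 mm, flat on the bench, with a square block 38 x 38 mm, 60 tall, on its middle (sides along x, y) to grip it by. Whole height 72 mm. This point: on the centre line, 36 mm above the underside, 24 above the plate's top. Four through holes, 16 mm diameter, at x +-54, y +-38 mm. It also fits turned by half a turn.
- cell_seat (a point): Centre of the top face of the fixed test cell's rim, 66 mm above the bench, on which the lid's underside lies when home (lid_center is then 36 mm above this point). Four upright steel studs, 12 mm diameter, stand 22 mm above the rim at x +-54, y +-38 mm of this frame; their top 6 mm taper to 5 mm diameter.
- cell: The fixed test cell: a clear tank with a grey rim, 140 (its x) x 110 mm (its y), 66 mm tall without its studs, on a green foot plate 170 x 140 mm. Origin at the centre of its underside.
- console: The lamp's control box, fixed: grey with a black top, 160 (its x) x 130 (its y) x 55 mm tall, the selector upright in the middle of its top, with white marks around it at the clicks (the longer mark is the start). Origin at the centre of its underside.
- selector_grip (a point): Where to grip the selector, on its axis: a grey bar 64 mm long (its x), 16 wide (its y), 36 tall on a low disc of 62 mm diameter; a white line on its top marks the pointer end, its -x end. This point is 81 mm above the bench, 16 below the bar's top, 20 above the disc. The frame turns with the bar.
- selector (a joint): Angle of the selector in rad, growing clockwise seen from above (the yaw of selector_grip falls as much); 0 at the start. It clicks every 24 degrees (0.419 rad): the third click is at 1.257. Between clicks up to 0.08 N m drive it to the nearest one, where it rests when let go. Stops at -0.15 and 2.66 rad.
- beaker: Empty glass beaker beyond the cell on the +y side, 76 mm across, 100 mm tall, loose; origin at the centre of its underside, z up.
- reagent: Brown glass bottle beyond the cell on the -y side, 66 mm across, 150 mm tall, loose; origin at the centre of its underside, z up.

How it is judged:
By the outcome, as a careful person would: the job done as asked, in the order asked, and still so for the second after the job is handed in, with the robot touching nothing.
It also fails if it takes over 54 s, if anything falls off the work surface, if the arm or the gripper's body presses on something with over 40 N, if the wrist force passes 120 N, or if a joint passes its speed limit or range.

## Working session

There is one attempt and no reset: what is moved stays moved. The work goes in short steps, Python scripts to look and compute and a tool call to move; the robot and the scene stay as the last step left them, time stands still between calls to the robot, and variables do not carry over. Pictures are saved under pics/ and viewed, and the job is handed in when it is done.

Besides the shell and the picture viewer there is one more tool, called after "Emit:" by a JSON object that holds its "op" and its "data". apply_moves: Moves the arm, as the interface text tells. Its arguments: {"type":"object","properties":{"series":{"type":"array","items":{"type":"array"}}},"required":["series"]}

```bash
mkdir -p pics; python3 - <<'E'
from station import ctrl
import cv2,numpy as np
np.set_printoptions(precision=4,suppress=True)
s=ctrl.get_state()
for k,v in s.items(): print(k,v)
print(ctrl.tcp_to_grasp)
for n in("scene","top"):
    im=ctrl.grab_frame(n); cv2.imwrite(f"pics/{n}0.png",im[:,:,::-1]); c=ctrl.get_calibration(n); print(n,c)
    for o in("lid_center","cell","console","selector_grip","beaker","reagent"):
        for d in ctrl.silhouettes(n,o)[:2]:
            print(n,o,d['score'],d['rect'])
            np.save(f"pics/{n}_{o}.npy",d['pixels']) if d is not None else 0
E
```

```text
time_s 0.0
qpos [ 1.1793  0.0919  1.2319  0.      1.8198 -0.0567]
joint_velocities [ 0.0013 -0.0001  0.001  -0.0004  0.0016  0.0005]
tau [ -0.0023 -45.8732 -41.8023  -0.0002   0.0118   0.    ]
eef_pos [0.197  0.5664 0.2062]
tcp_rot [ 0.0005  0.815   0.5794 -0.0008]
ft_force [ 0.163  -0.0865  0.5547]
ft_torque [-0.0397 -0.0275 -0.0163]
grip_width 0.08531409260711671
-0.0187
scene {'K': array([[395.6563,   0.    , 255.8735],
       [  0.    , 395.6563, 190.5885],
       [  0.    ,   0.    ,   1.    ]]), 'origin': array([ 1.023 , -0.3557,  1.0492]), 'attitude': array([0.8701, 0.2414, 0.11  , 0.4154])}
scene lid_center 0.64 [96.6, 221.5, 55.5, 51.3]
scene cell 0.86 [211.7, 171.3, 57.0, 64.6]
scene console 0.89 [290.1, 110.0, 67.7, 53.8]
scene selector_grip 0.73 [313.2, 116.1, 24.4, 20.6]
scene selector_grip 0.38 [210.7, 176.2, 59.6, 61.8]
scene beaker 0.9 [327.4, 176.4, 28.4, 40.2]
scene reagent 0.62 [224.1, 265.6, 24.5, 35.7]
top {'K': array([[354.9937,   0.    , 262.5644],
       [  0.    , 354.9937, 187.6566],
       [  0.    ,   0.    ,   1.    ]]), 'origin': array([ 0.4719, -0.0004,  0.8623]), 'attitude': array([-0.7039, -0.0645,  0.0516,  0.7054])}
top lid_center 0.63 [385.3, 220.9, 75.7, 72.9]
top cell 0.8 [244.0, 167.6, 76.3, 82.7]
top console 0.61 [87.4, 181.3, 80.9, 84.9]
top selector_grip 0.75 [106.8, 211.8, 28.1, 25.4]
top beaker 0.76 [163.4, 110.8, 36.5, 42.7]
top reagent 0.69 [334.0, 103.7, 35.4, 41.9]
```

```bash
python3 - <<'E'
import cv2,numpy as np
a=cv2.imread("pics/top0.png"); cv2.imwrite("pics/top0b.png",cv2.resize(a[90:310,70:480],(800,429),interpolation=cv2.INTER_CUBIC))
a=cv2.imread("pics/scene0.png"); cv2.imwrite("pics/scene0b.png",cv2.resize(a[90:310,80:390],(800,568),interpolation=cv2.INTER_CUBIC))
E
```

```text
(no output)
```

View pics/top0b.png

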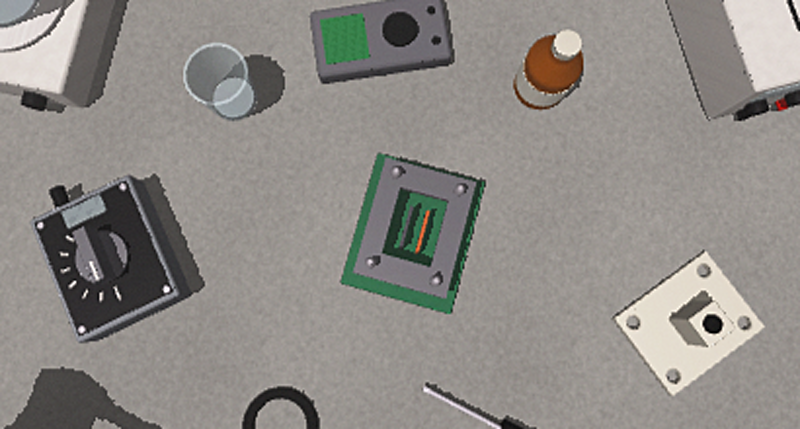

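View pics/scene0b.png

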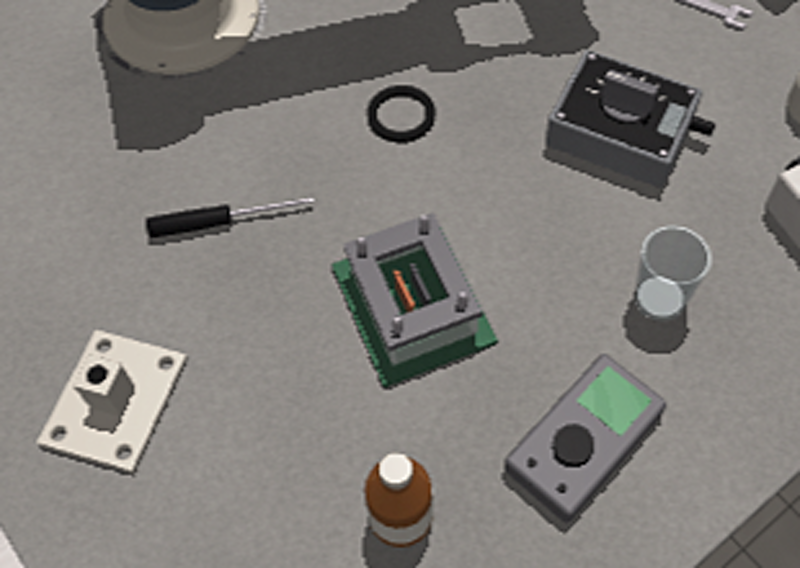

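```bash
python3 - <<'E'
import cv2,numpy as np
def crop(n,x,y,w,h,s,o):
    a=cv2.imread(f"pics/{n}0.png")[y:y+h,x:x+w]
    a=cv2.resize(a,None,fx=s,fy=s,interpolation=cv2.INTER_LINEAR)
    for i in range(0,w,10): cv2.putText(a,str(x+i),(i*s,8),0,.3,(0,0,255)); cv2.line(a,(i*s,0),(i*s,h*s),(0,0,255) ,1) if i%20==0 else 0
    for i in range(0,h,10): cv2.putText(a,str(y+i),(0,i*s+4),0,.3,(0,0,255)); cv2.line(a,(0,i*s),(w*s,i*s),(0,0,255),1) if i%20==0 else 0
    cv2.imwrite(f"pics/{o}.png",a); return a
A=[crop("top",380,215,86,80,4,"l1"),crop("top",240,163,86,80,4,"c1")]
B=[crop("scene",90,215,86,80,4,"l2"),crop("scene",203,165,86,80,4,"c2")]
cv2.imwrite("pics/z1.png",np.vstack([np.hstack(A)]));cv2.imwrite("pics/z2.png",np.hstack(B))
E
```

```text
(no output)
```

View pics/z1.png

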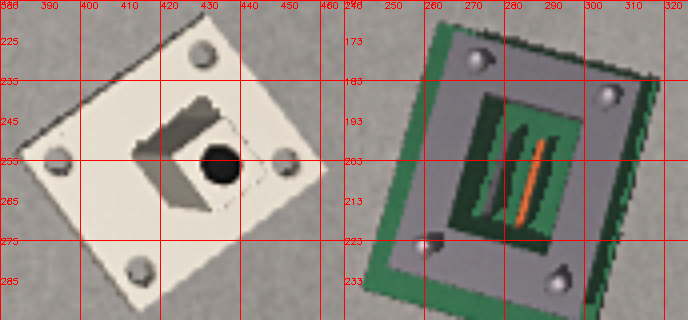

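View pics/z2.png

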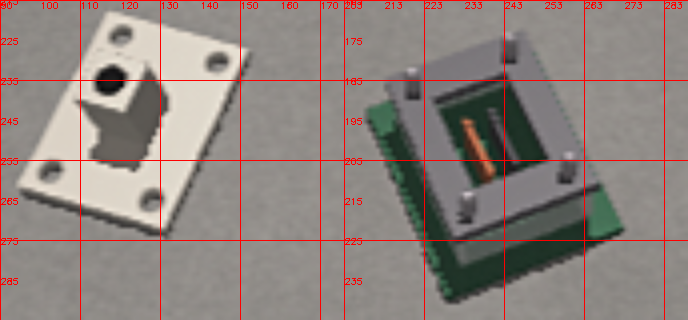

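```bash
cat > h.py <<'E'
import cv2,numpy as np
def crop(f,x,y,w,h,s,o,pts=None):
    a=cv2.imread(f"pics/{f}.png")[y:y+h,x:x+w]
    a=cv2.resize(a,None,fx=s,fy=s,interpolation=cv2.INTER_CUBIC)
    for i in range(0,w,5):
        cv2.line(a,(int((i+.5)*s),0),(int((i+.5)*s),h*s if i%10==0 else 6),(0,0,255) ,1)
        if i%10==0: cv2.putText(a,str(x+i),(int((i+.5)*s),10),0,.35,(0,255,255))
    for i in range(0,h,5):
        cv2.line(a,(0,int((i+.5)*s)),(w*s if i%10==0 else 6,int((i+.5)*s)),(0,0,255),1)
        if i%10==0: cv2.putText(a,str(y+i),(0,int((i+.5)*s)),0,.35,(0,255,255))
    if pts is not None:
        for p in pts: cv2.drawMarker(a,(int((p[0]-x+.5)*s),int((p[1]-y+.5)*s)),(255,255,0),0,9,1)
    cv2.imwrite(f"pics/{o}.png",a); return a
E
python3 - <<'E'
from h import *
crop("top0",240,163,86,72+12,7,"k1"); crop("scene0",203,165,70,75,8,"k2"); crop("top0",82,175,95,90,6,"k3");crop("scene0",285,105,80,65,8,"k4")
E
```

```text
(no output)
```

View pics/k1.png

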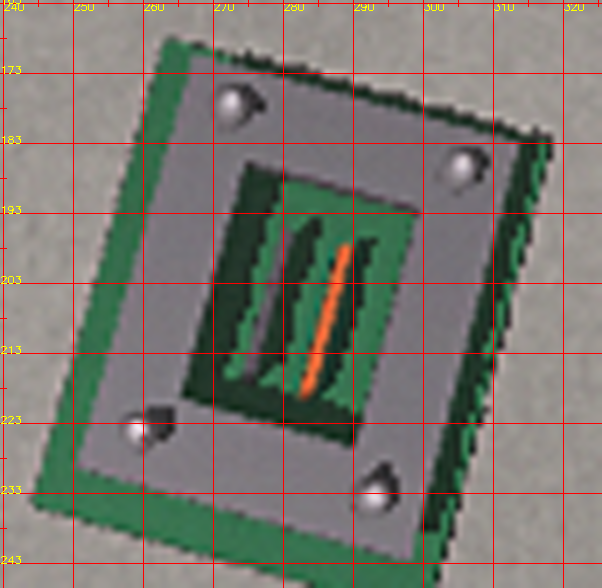

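View pics/k2.png

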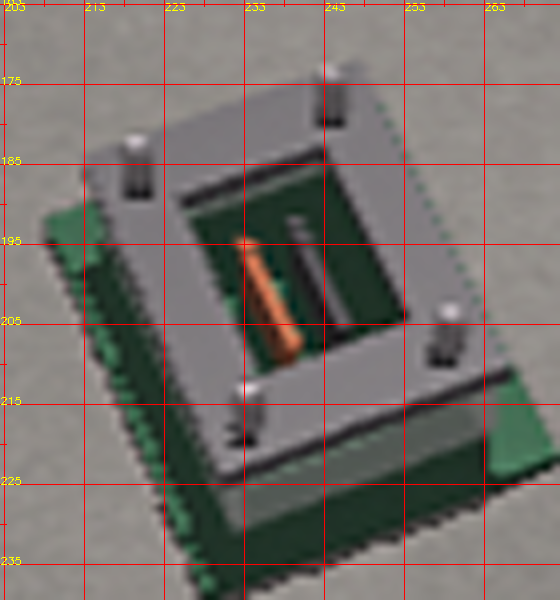

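View pics/k3.png

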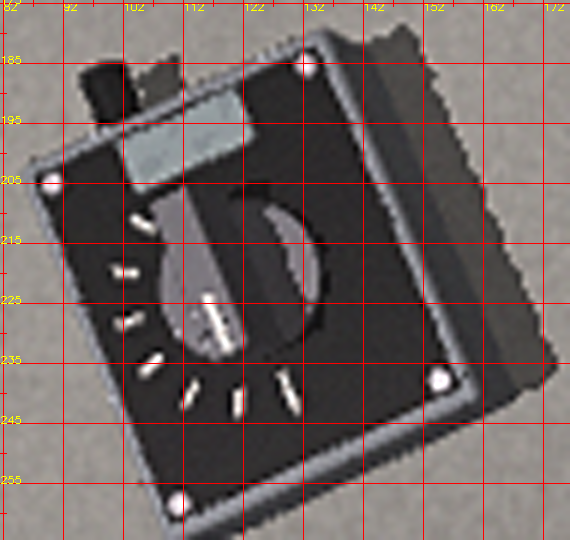

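View pics/k4.png

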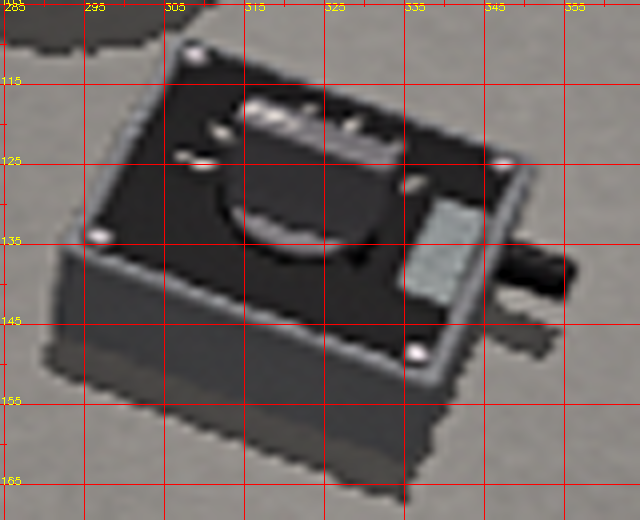

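```bash
cat > g.py <<'E'
import numpy as np, cv2
from station import ctrl
from scipy.optimize import least_squares
from scipy.spatial.transform import Rotation as R
np.set_printoptions(precision=4,suppress=True)
cal={n:ctrl.get_calibration(n) for n in("scene","top")}
def proj(n,P):
    c=cal[n]; q=c['attitude']; r=R.from_quat([q[1],q[2],q[3],q[0]])
    p=r.inv().apply(np.atleast_2d(P)-c['origin']); p=p*[1,-1,-1]
    u=p@np.asarray(c['K']).T; return u[:,:2]/u[:,2:]
def pts(pose,L):
    x,y,a=pose; L=np.atleast_2d(L); c,s=np.cos(a),np.sin(a)
    return np.c_[x+c*L[:,0]-s*L[:,1], y+s*L[:,0]+c*L[:,1], L[:,2]]
def backproj(n,uv,z):
    c=cal[n]; q=c['attitude']; r=R.from_quat([q[1],q[2],q[3],q[0]])
    d=np.linalg.solve(np.asarray(c['K']),np.r_[uv,1.])*[1,-1,-1]; d=r.apply(d); o=c['origin']
    return o+d*(z-o[2])/d[2]
# obs: list of (cam, uv, candidate local points array)
def fit(obs,init,nuis=False):
    def assign(p): 
        out=[]
        for n,uv,C in obs:
            e=proj(n,pts(p,C))-uv; out.append(e[np.argmin((e**2).sum(1))])
        return np.array(out).ravel()
    best=None
    for a in np.arange(0,np.pi,.2):
        s=least_squares(lambda p:assign(p),[init[0],init[1],a],loss='soft_l1',x_scale=[.1,.1,1])
        if best is None or s.cost<best.cost: best=s
    return best.x,assign(best.x).reshape(-1,2)
def rect(a,b,z): return np.array([[i*a,j*b,z] for i in(-1,1) for j in(-1,1)])
E
cat > fit0.py <<'E'
from g import *
def mk(cam,xs,s,off,C,k): return [(cam,(np.array(x)+.5)/s-.5+np.array(off) ,C) for x in xs]
H=rect(.054,.038,.012);P=rect(.07,.055,.012);S=rect(.054,.038,.088);Rm=rect(.07,.055,.066);Cc=rect(.08,.065,.055)
lt=mk("top",[(203,55),(286,162),(140,272),(58,161)],4,(380,215),H,0)+mk("top",[(207,13),(325,170),(141,311),(19,152)],4,(380,215),P,0)
ls=mk("scene",[(121,35),(217,62),(51,170),(152,200)],4,(90,215),H,0)+mk("scene",[(106,13),(248,52),(18,187),(166,234)],4,(90,215),P,0)
ct=mk("top",[(233,103),(461,165),(137,430),(373,493)],7,(240,163),S,0)+mk("top",[(78,467),(413,562),(190,53),(521,143)],7,(240,163),Rm,0)
cs=mk("scene",[(135,143),(330,72),(450,312),(248,389)],8,(203,165),S,0)+mk("scene",[(85,155),(220,478),(513,372)],8,(203,165),Rm,0)
kt=mk("top",[(320,30),(480,395),(172,540),(30,165)],6,(82,175),Cc,0)
ks=mk("scene",[(185,40),(530,160),(433,385),(65,240)],8,(285,105),Cc,0)
if __name__=="__main__":
  for nm,a,b,z in(("lid",lt,ls,.012),("cell",ct,cs,.066),("con",kt,ks,.055)):
    i=backproj("top",np.mean([o[1] for o in a],0),z)[:2]
    for l,o in(("top",a),("scene",b),("both",a+b)):
        p,e=fit(o,i); print(nm,l,p,"deg",np.degrees(p[2]),"rms px",np.sqrt((e**2).mean()))
    print(e)
E
python3 fit0.py
```

```text
lid top [ 0.4525 -0.3588  2.1806] deg 124.93902737112845 rms px 0.31075682449523034
lid scene [ 0.4517 -0.3592 -4.1001] deg -234.9182294748054 rms px 0.4214702356204701
lid both [ 0.4523 -0.359   2.1813] deg 124.97897232508197 rms px 0.38486578650902087
[[ 0.0564 -0.1213]
 [ 0.2314 -0.0544]
 [ 0.3748 -0.2465]
 [ 0.2156  0.0496]
 [-0.2735  0.5911]
 [ 0.5693  0.0229]
 [-0.6378  0.3616]
 [ 0.0182  0.2347]
 [-0.0226  0.4999]
 [ 0.2343  0.4073]
 [ 0.1007  0.6533]
 [ 0.1418  0.455 ]
 [ 0.8295 -0.2098]
 [ 0.2272 -0.4512]
 [ 0.0024  0.0722]
 [-0.1588 -0.9595]]
cell top [ 0.5622 -0.0304  6.0106] deg 344.3840067772374 rms px 0.2847518923627379
cell scene [ 0.5609 -0.03    2.8612] deg 163.93426013655503 rms px 0.3218199805711499
cell both [ 0.5618 -0.0303 -0.2757] deg -15.798811897842574 rms px 0.35615680936558874
[[-0.2779 -0.1772]
 [ 0.3331  0.0283]
 [ 0.16    0.0735]
 [ 0.2593  0.6191]
 [-0.4225  0.26  ]
 [-0.5514  0.2319]
 [ 0.4914  0.2638]
 [-0.1869  0.0917]
 [ 0.2043  0.3399]
 [ 0.413   0.5247]
 [ 0.2934  0.5951]
 [ 0.0324  0.5091]
 [-0.4237  0.4695]
 [ 0.2449 -0.0171]
 [ 0.1137 -0.6071]]
con top [0.5297 0.3336 0.4485] deg 25.696032202520925 rms px 1.269463728343172
con scene [0.5264 0.3367 0.4285] deg 24.5487446907718 rms px 1.0548430332494474
con both [0.529  0.3342 0.4454] deg 25.5180115430844 rms px 1.239903099845426
[[ 0.8484 -1.3486]
 [ 0.765   0.4077]
 [-1.1052  1.5485]
 [-2.6367  0.1541]
 [-0.8562 -0.918 ]
 [ 1.7653  0.2346]
 [ 0.6975  1.3114]
 [-0.8889  1.7231]]
```

```bash
python3 - <<'E'
from g import *
for n,a,b in(("beaker",(163.4,110.8,36.5,42.7),0),("reagent",(334,103.7,35.4,41.9),0)):
    # rough: base centre from top view silhouettes lower ends
    print(n,backproj("top",(a[0]+a[2]*.5,a[1]+a[3]*.5),.05 if n=="beaker" else .075))
print("scene beaker",backproj("scene",(341.6,196.5),.05),"reagent",backproj("scene",(236.3,283.4),.075))
# console free size fit
def mk(xs,s,off): return [(np.array(x)+.5)/s-.5+np.array(off) for x in xs]
kt=mk([(320,30),(480,395),(172,540),(30,165)],6,(82,175)); ks=mk([(185,40),(530,160),(433,385),(65,240)],8,(285,105))
st=mk([(306,65),(439,380),(178,503),(52,182)],6,(82,175)); ss=mk([(195,53),(503,163),(417,353),(99,237)],8,(285,105))
# order: by backprojection quadrant
for T,Sx,nm in((kt,ks,"edge"),(st,ss,"screw")):
    for sel in("top","scene","both"):
        def res(p):
            C=pts(p[:3],rect(p[3],p[4],.055)); out=[]
            for n,U in(("top",T),("scene",Sx)):
                if sel not in(n,"both"): continue
                pr=proj(n,C)
                for u in U:
                    e=pr-u; out.append(e[np.argmin((e**2).sum(1))])
            return np.array(out).ravel()
        s=least_squares(res,[.529,.334,.44,.075,.06],x_scale=[.1,.1,1,.1,.1]); print(nm,sel,s.x,np.degrees(s.x[2]),np.sqrt((s.fun**2).mean()))
# selector line in top: white line ends and bar
l=mk([(205,295),(228,350)],6,(82,175)); a,b=[backproj("top",u,.097)[:2] for u in l]; d=a-b; print("line ends",a,b,"yaw of +x",np.degrees(np.arctan2(d[1],d[0])))
l=mk([(280,372),(296,412)],6,(82,175)); a,b=[backproj("top",u,.055)[:2] for u in l]; d=a-b; print("start mark",a,b,np.degrees(np.arctan2(d[1],d[0])))
E
```

```text
beaker [0.742 0.208 0.05 ]
reagent [ 0.7491 -0.1916  0.075 ]
scene beaker [0.7396 0.2091 0.05  ] reagent [ 0.7584 -0.1925  0.075 ]
edge top [0.5294 0.333  0.4441 0.078  0.0617] 25.442240381758072 0.31431734204848255
edge scene [0.5271 0.3354 0.4361 0.0768 0.0612] 24.9873582846347 0.37307307760083325
edge both [0.5288 0.3335 0.4418 0.0775 0.0615] 25.312874126824696 0.5289281044681996
screw top [0.5291 0.3356 0.4433 0.067  0.0531] 25.398902208439026 0.04624713625218275
screw scene [0.5257 0.3369 0.4497 0.0671 0.0534] 25.766054909738273 0.07390614228189928
screw both [0.5282 0.3357 0.4451 0.067  0.0531] 25.5026542230414 0.4160975806520669
line ends [0.5208 0.3317] [0.5011 0.322 ] yaw of +x 26.10450115960406
start mark [0.4944 0.3194] [0.4795 0.3124] 25.081654076237268
```

Emit:
{"op": "apply_moves", "data": {"series": [[[25, -45, 0], [0, 0, -0.1], 100], [[50, -90, 0], [0, 0, -0.2], 100], [[75, -135, 0], [0, 0, -0.3], 100], [[100, -180, 0], [0, 0, -0.4], 100], [[125, -225, 0], [0, 0, -0.5], 100], [[150, -270, 0], [0, 0, -0.6], 100], [[170, -315, 0], [0, 0, -0.625], 100], [[190, -360, 0], [0, 0, -0.625], 100], [[210, -405, 0], [0, 0, -0.625], 100], [[225, -450, 0], [0, 0, -0.625], 100]]}}

```text
time_s: 1.7
eef_pos: [0.4214, 0.1185, 0.2076]
tcp_rot: [0.0, 0.954, 0.301, 0.001]
ft_force: [0.3, 0.5, 0.1]
grip_width: 0.0852
```

Emit:
{"op": "apply_moves", "data": {"series": [[[3, -50, 0], [0, 0, 0], 100], [[6, -100, 0], [0, 0, 0], 100], [[9, -150, 0], [0, 0, 0], 100], [[12, -200, 0], [0, 0, 0], 100], [[15, -250, -10], [0, 0, 0], 100], [[18, -300, -30], [0, 0, 0], 100], [[21, -350, -50], [0, 0, 0], 100], [[25, -400, -60], [0, 0, 0], 100], [[28, -440, -70], [0, 0, 0], 100], [[30, -475, -80], [0, 0, 0], 100]]}}

```text
time_s: 2.7
eef_pos: [0.4503, -0.3573, 0.1264]
tcp_rot: [0.0, 0.954, 0.3, -0.0]
ft_force: [-0.5, 1.0, -0.2]
grip_width: 0.0856
```

```bash
python3 - <<'E'
from g import *
s=ctrl.get_state();print(s['time_s'],s['eef_pos'],s['tcp_rot'],s['ft_force'])
a=[]
for n in("top","scene"): im=ctrl.grab_frame(n); cv2.imwrite(f"pics/{n}1.png",im[:,:,::-1])
from h import crop
crop("top1",330,190,130,105,6,"m1")
crop("scene1",80,170,130,105,6,"m2")
E
```

```text
2.7 [ 0.4503 -0.3573  0.1264] [ 0.      0.9539  0.3001 -0.0002] [-0.4568  1.0151 -0.2166]
```

View pics/m1.png

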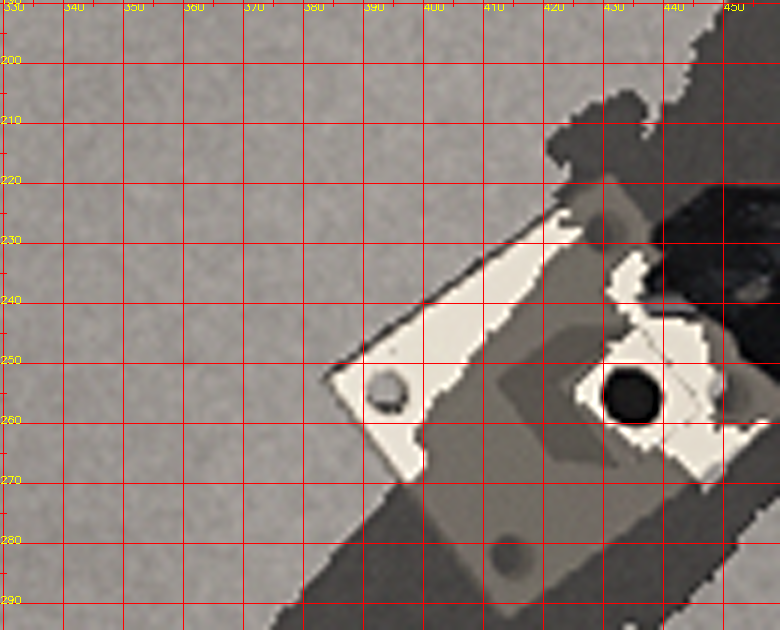

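View pics/m2.png

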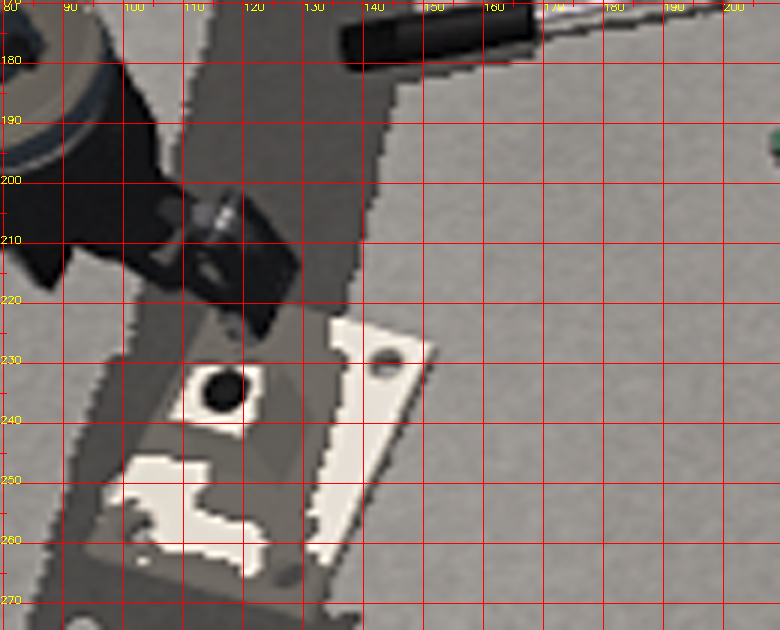

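Emit:
{"op": "apply_moves", "data": {"series": [[[0, 0, -20], [0, 0, 0], 100], [[0, 0, -50], [0, 0, 0], 100], [[0, 0, -80], [0, 0, 0], 100], [[0, 0, -97], [0, 0, 0], 100], [[0, 0, -106], [0, 0, 0], 100], [[0, 0, -106], [0, 0, 0], 100], [[0, 0, -106], [0, 0, 0], 100], [[0, 0, -106], [0, 0, 0], 100], [[0, 0, -106], [0, 0, 0], 100], [[0, 0, -106], [0, 0, 0], 100]]}}

```text
time_s: 3.8
eef_pos: [0.4512, -0.3549, 0.0223]
tcp_rot: [0.001, 0.954, 0.301, 0.0]
ft_force: [-0.3, 0.3, -0.3]
grip_width: 0.0851
```

```bash
python3 - <<'E'
from g import *
s=ctrl.get_state();print(s['time_s'],s['eef_pos'],s['tcp_rot'],s['ft_force'],s['ft_torque'])
E
```

```text
3.8 [ 0.4512 -0.3549  0.0223] [0.0006 0.9537 0.3008 0.0004] [-0.3448  0.3319 -0.2779] [ 0.0409  0.0066 -0.0203]
```

Emit:
{"op": "apply_moves", "data": {"series": [[[1, -4, -2], [0, 0, 0], 100], [[1, -4, -2], [0, 0, 0], 100], [[1, -4, -2], [0, 0, 0], 100], [[1, -4, -2], [0, 0, 0], 100], [[1, -4, -2], [0, 0, 0], 40], [[1, -4, -2], [0, 0, 0], 20], [[1, -4, -2], [0, 0, 0], 20], [[1, -4, -2], [0, 0, 0], 20], [[1, -4, -2], [0, 0, 0], 20], [[1, -4, -2], [0, 0, 0], 20]]}}

```text
time_s: 4.8
eef_pos: [0.452, -0.3587, 0.0197]
tcp_rot: [0.0, 0.954, 0.301, 0.0]
ft_force: [0.4, 0.6, 1.3]
grip_width: 0.0371
```

```bash
python3 - <<'E'
from g import *
s=ctrl.get_state();print(s['time_s'],s['eef_pos'],s['tcp_rot'],s['ft_force'],s['ft_torque'],s['grip_width'])
E
```

```text
4.8 [ 0.452  -0.3587  0.0197] [0.0003 0.9537 0.3008 0.0001] [0.4394 0.5779 1.3105] [-0.0627  0.0977 -0.0014] 0.03710948018952285
```

Emit:
{"op": "apply_moves", "data": {"series": [[[0, 0, 20], [0, 0, 0], 20], [[0, 0, 50], [0, 0, 0], 20], [[0, 0, 90], [0, 0, 0], 20], [[5, 15, 125], [0, 0, 0.05], 20], [[18, 50, 130], [0, 0, 0.15], 20], [[33, 95, 130], [0, 0, 0.25], 20], [[48, 140, 130], [0, 0, 0.35], 20], [[63, 185, 130], [0, 0, 0.45], 20], [[78, 230, 130], [0, 0, 0.55], 20], [[90, 270, 130], [0, 0, 0.62], 20]]}}

```text
time_s: 5.8
eef_pos: [0.5417, -0.086, 0.148]
tcp_rot: [-0.001, 0.815, 0.579, -0.001]
ft_force: [-0.4, -0.2, -3.8]
grip_width: 0.0372
```

Emit:
{"op": "apply_moves", "data": {"series": [[[6, 20, 0], [0, 0, 0.03], 20], [[14, 40, 0], [0, 0, 0.065], 20], [[20, 56, -5], [0, 0, 0.065], 20], [[20, 58, -15], [0, 0, 0.065], 20], [[20, 58, -25], [0, 0, 0.065], 20], [[20, 58, -30], [0, 0, 0.065], 20], [[20, 58, -30], [0, 0, 0.065], 20], [[20, 58, -30], [0, 0, 0.065], 20], [[20, 58, -30], [0, 0, 0.065], 20], [[20, 58, -30], [0, 0, 0.065], 20]]}}

```text
time_s: 6.8
eef_pos: [0.5621, -0.0309, 0.12]
tcp_rot: [0.0, 0.797, 0.603, 0.0]
ft_force: [-0.7, -1.1, -3.8]
grip_width: 0.0372
```

```bash
python3 - <<'E'
from g import *
s=ctrl.get_state();print(s['time_s'],s['eef_pos'],s['tcp_rot'],s['ft_force'],s['ft_torque'],s['grip_width'],np.degrees(2*np.arctan2(s['tcp_rot'][2],s['tcp_rot'][1])))
for n in("top","scene"): im=ctrl.grab_frame(n); cv2.imwrite(f"pics/{n}2.png",im[:,:,::-1])
from h import crop
# predicted holes on plate top if lid at underside .1
L=pts((s['eef_pos'][0],s['eef_pos'][1],np.radians(-15.8)),np.r_[rect(.054,.038,.112),rect(.07,.055,.112)]); L[:,2]+=s['eef_pos'][2]-.0197-.1
for n,x,y in(("top",240,150),("scene",195,140)): crop(n+"2",x,y,95,95,6,"n"+n,proj(n,L))
E
```

```text
6.8 [ 0.5621 -0.0309  0.12  ] [0.0004 0.7974 0.6034 0.0004] [-0.6646 -1.0844 -3.8386] [-0.0082 -0.0029 -0.0621] 0.037236164715743675 74.22652557674688
```

View pics/ntop.png

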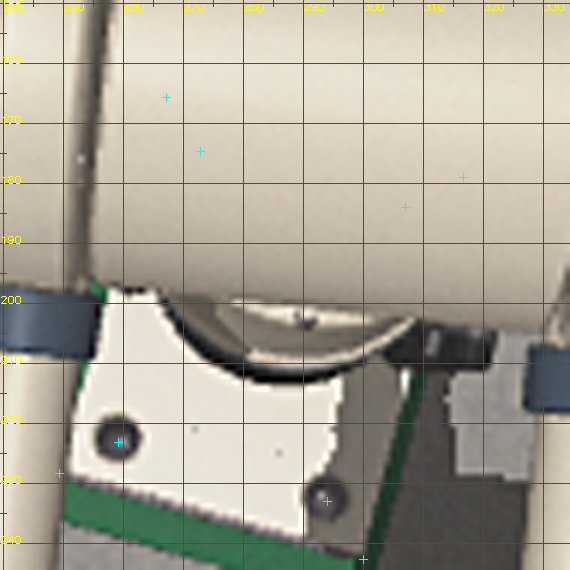

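View pics/nscene.png

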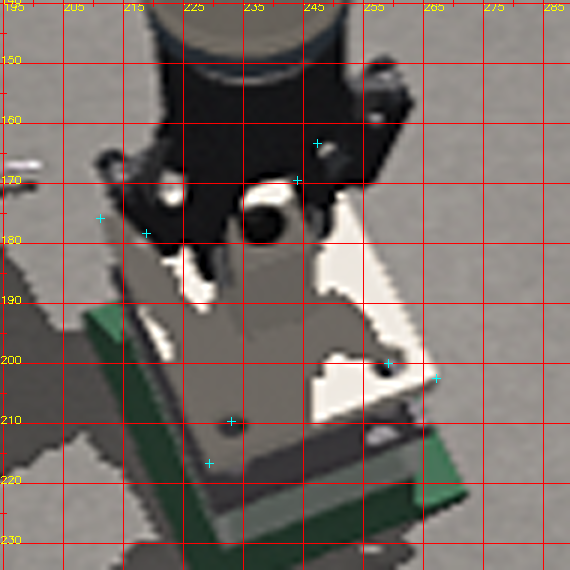

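```bash
python3 - <<'E'
from h import *
a=crop("top2",245,205,60,40,13,"p1"); b=crop("scene2",215,190,60,35,13,"p2")
E
```

```text
(no output)
```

View pics/p1.png

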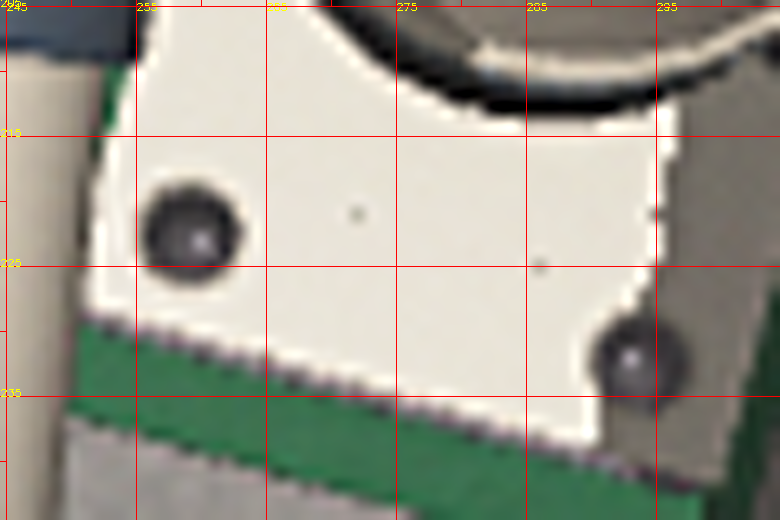

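View pics/p2.png

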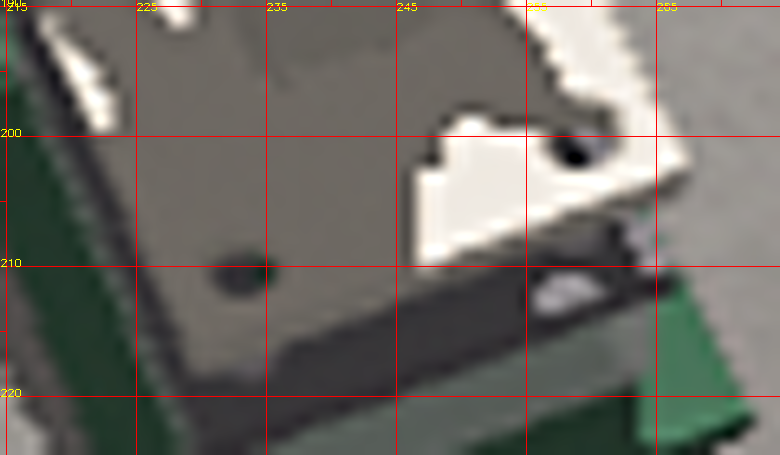

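```bash
python3 - <<'E'
from g import *
from fit0 import mk,ct,cs
z=.1123
H=rect(.054,.038,z);P=rect(.07,.055,z)
T=[("top",np.array(u),H) for u in((259.27,222.4),(293.8,232.3))]+[("top",np.array((83/13-.5+245,318/13-.5+205)),P)]
S=[("scene",np.array(u),H) for u in((242/13-.5+215,274/13-.5+190),(582/13-.5+215,146/13-.5+190))]+[("scene",np.array((690/13-.5+215,160/13-.5+190)),P),("scene",np.array((188/13-.5+215,375/13-.5+190)),P)]
def fl(obs,a0=-.2757):
    def r(p): 
        o=[]
        for n,uv,C in obs:
            e=proj(n,pts(p,C))-uv; o.append(e[np.argmin((e**2).sum(1))])
        return np.array(o).ravel()
    s=least_squares(r,[.562,-.031,a0],x_scale=[.1,.1,1]); return s.x,s.fun.reshape(-1,2)
for l,o in(("top",T),("scene",S),("both",T+S)):
    p,e=fl(o); print(l,p,np.degrees(p[2])); print(e)
for l,o in(("top",ct),("scene",cs),("top studs",ct[:4]),("scene studs",cs[:4]),("top rim",ct[4:]),("scene rim",cs[4:])):
    p,e=fl(o); print("cell",l,p,np.degrees(p[2]))
E
```

```text
top [ 0.5634 -0.0307 -0.2554] -14.634177557992453
[[ 0.2663  0.6557]
 [ 0.8208 -0.1155]
 [-1.0917 -0.5549]]
scene [ 0.5629 -0.0339 -0.2435] -13.951036150957721
[[ 0.0902  0.1042]
 [-0.3815 -0.4651]
 [-0.4852  0.8319]
 [ 0.7554 -0.4146]]
both [ 0.5631 -0.0318 -0.2671] -15.306397095794152
[[ 0.5775  0.5271]
 [ 1.0286  0.169 ]
 [-0.8405 -0.7992]
 [ 0.2006 -0.3837]
 [-0.0144 -0.4119]
 [-0.1791  1.0541]
 [ 0.679  -0.9843]]
cell top [ 0.5622 -0.0304 -0.2724] -15.60786136637479
cell scene [ 0.5609 -0.0301 -0.2811] -16.10689111348988
cell top studs [ 0.5621 -0.0301 -0.277 ] -15.872412445620872
cell scene studs [ 0.5601 -0.0299 -0.2696] -15.444098717268421
cell top rim [ 0.5622 -0.0307 -0.2698] -15.456613803172793
cell scene rim [ 0.5624 -0.0301 -0.2942] -16.85711398460813
```

Emit:
{"op": "apply_moves", "data": {"series": [[[-1.2, 0.8, 0], [0, 0, 0], 20], [[-1.2, 0.8, -4], [0, 0, 0], 20], [[-1.2, 0.8, -8], [0, 0, 0], 20], [[-1.2, 0.8, -11], [0, 0, 0], 20], [[-1.2, 0.8, -13], [0, 0, 0], 20], [[-1.2, 0.8, -14], [0, 0, 0], 20], [[-1.2, 0.8, -14], [0, 0, 0], 20], [[-1.2, 0.8, -14], [0, 0, 0], 20], [[-1.2, 0.8, -14], [0, 0, 0], 20], [[-1.2, 0.8, -14], [0, 0, 0], 20]]}}

```text
time_s: 7.9
eef_pos: [0.5607, -0.0298, 0.1056]
tcp_rot: [0.0, 0.797, 0.604, 0.0]
ft_force: [0.8, -0.3, -3.9]
grip_width: 0.0369
```

```bash
python3 - <<'E'
from g import *
s=ctrl.get_state();print(s['time_s'],s['eef_pos'],s['tcp_rot'],s['ft_force'],s['ft_torque'],s['grip_width'],np.degrees(2*np.arctan2(s['tcp_rot'][2],s['tcp_rot'][1])))
for n in("top","scene"): im=ctrl.grab_frame(n); cv2.imwrite(f"pics/{n}3.png",im[:,:,::-1])
from h import crop
crop("top3",245,205,60,40,13,"q1"); crop("scene3",215,190,60,35,13,"q2")
E
```

```text
7.9 [ 0.5607 -0.0298  0.1056] [0.0001 0.7973 0.6036 0.0001] [ 0.8433 -0.3444 -3.856 ] [-0.0122 -0.0038  0.0019] 0.03694236923421924 74.2564524286954
```

View pics/q1.png

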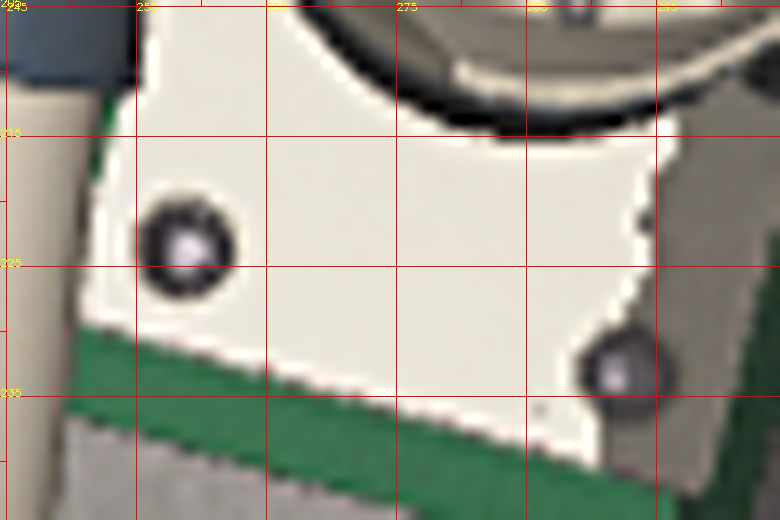

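View pics/q2.png

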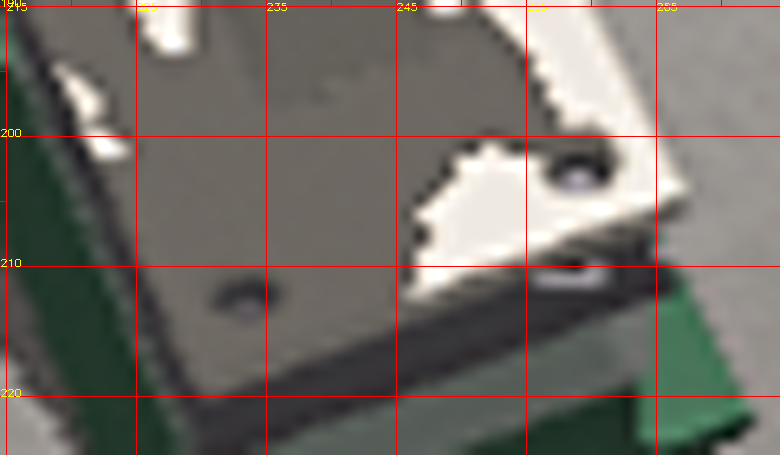

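```bash
python3 - <<'E'
from g import *
for n,hs in(("top",[((187,248),(187,250)),((627,375),(615,374))]),("scene",[((581,165),(578,178)),((245,297),(247,303))])):
    off=(245,205) if n=="top" else (215,190)
    for h,t in hs:
        h,t=[(np.array(u)+.5)/13-.5+off for u in(h,t)]
        print(n,"hole-tip mm",1000*(backproj(n,h,.0979)-backproj(n,t,.088))[:2])
E
```

```text
top hole-tip mm [-0.2961 -0.2831]
top hole-tip mm [-0.5264 -1.3377]
scene hole-tip mm [ 2.1023 -1.1068]
scene hole-tip mm [ 2.9657 -2.306 ]
```

Emit:
{"op": "apply_moves", "data": {"series": [[[-0.3, 0.8, 0], [0, 0, 0], 20], [[-0.3, 0.8, -1], [0, 0, 0], 20], [[-0.3, 0.8, -2], [0, 0, 0], 20], [[-0.3, 0.8, -3], [0, 0, 0], 20], [[-0.3, 0.8, -4], [0, 0, 0], 20], [[-0.3, 0.8, -5], [0, 0, 0], 20], [[-0.3, 0.8, -6], [0, 0, 0], 20], [[-0.3, 0.8, -7], [0, 0, 0], 20], [[-0.3, 0.8, -8], [0, 0, 0], 20], [[-0.3, 0.8, -8], [0, 0, 0], 20]]}}

```text
time_s: 9.0
eef_pos: [0.5602, -0.0289, 0.0971]
tcp_rot: [-0.0, 0.797, 0.604, -0.0]
ft_force: [0.1, 0.7, -3.6]
grip_width: 0.0376
```

Emit:
{"op": "apply_moves", "data": {"series": [[[0, 0, -1], [0, 0, 0], 20], [[0, 0, -3], [0, 0, 0], 20], [[0, 0, -5], [0, 0, 0], 20], [[0, 0, -7], [0, 0, 0], 20], [[0, 0, -8], [0, 0, 0], 20], [[0, 0, -9], [0, 0, 0], 20], [[0, 0, -10], [0, 0, 0], 20], [[0, 0, -11], [0, 0, 0], 20], [[0, 0, -11], [0, 0, 0], 20], [[0, 0, -11], [0, 0, 0], 20]]}}

```text
time_s: 10.0
eef_pos: [0.5604, -0.0289, 0.0864]
tcp_rot: [0.0, 0.797, 0.604, 0.0]
ft_force: [-0.7, 1.1, -3.9]
grip_width: 0.0368
```

Not touching yet; press on in small steps.

Emit:
{"op": "apply_moves", "data": {"series": [[[0, 0, -0.3], [0, 0, 0], 20], [[0, 0, -0.6], [0, 0, 0], 20], [[0, 0, -0.9], [0, 0, 0], 20], [[0, 0, -1.2], [0, 0, 0], 20], [[0, 0, -1.5], [0, 0, 0], 20], [[0, 0, -1.5], [0, 0, 0], 20], [[0, 0, -1.5], [0, 0, 0], 20], [[0, 0, -1.5], [0, 0, 0], 20], [[0, 0, -1.5], [0, 0, 0], 20], [[0, 0, -1.5], [0, 0, 0], 20]]}}

```text
time_s: 11.0
eef_pos: [0.5604, -0.0289, 0.0856]
tcp_rot: [0.0, 0.797, 0.604, 0.0]
ft_force: [-3.8, 0.1, 5.3]
grip_width: 0.037
```

```bash
python3 - <<'E'
from g import *
s=ctrl.get_state();print(s['time_s'],s['eef_pos'],s['tcp_rot'],s['ft_force'],s['ft_torque'],s['grip_width'])
for n in("top","scene"): im=ctrl.grab_frame(n); cv2.imwrite(f"pics/{n}4.png",im[:,:,::-1])
from h import crop
crop("scene4",200,150,75,75,8,"r2")
E
```

```text
11.0 [ 0.5604 -0.0289  0.0856] [0.0002 0.7973 0.6036 0.0002] [-3.8093  0.1435  5.2865] [ 0.0297  0.6559 -0.0366] 0.03695017471916935
```

View pics/r2.png

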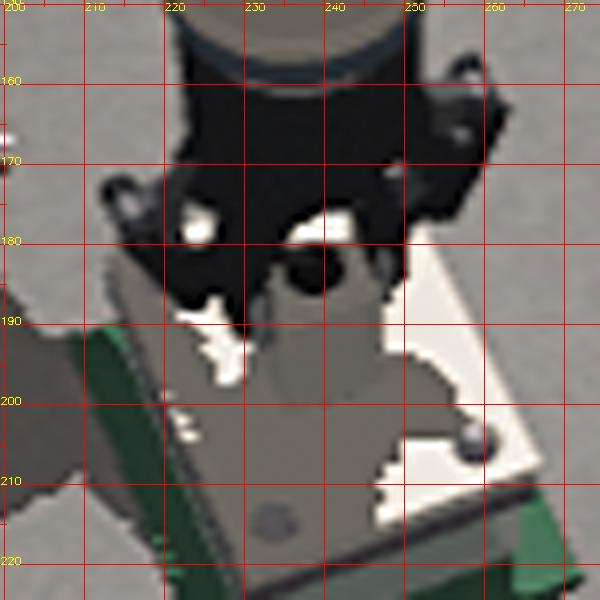

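Emit:
{"op": "apply_moves", "data": {"series": [[[0, 0, -0.5], [0, 0, 0], 20], [[0, 0, -1], [0, 0, 0], 20], [[0, 0, -1.5], [0, 0, 0], 20], [[0, 0, -1.5], [0, 0, 0], 20], [[0, 0, -1.5], [0, 0, 0], 20], [[0, 0, -1.5], [0, 0, 0], 20], [[0, 0, -1.5], [0, 0, 0], 20], [[0, 0, -1.5], [0, 0, 0], 20], [[0, 0, -1.5], [0, 0, 0], 20], [[0, 0, -1.5], [0, 0, 0], 20]]}}

```text
time_s: 12.1
eef_pos: [0.5605, -0.0289, 0.0857]
tcp_rot: [0.001, 0.797, 0.604, 0.001]
ft_force: [-7.3, 0.9, 11.3]
grip_width: 0.0367
```

Emit:
{"op": "apply_moves", "data": {"series": [[[0, 0, 1], [0, 0, 0], 20], [[0, 0, 1], [0, 0, 0], 20], [[0, 0, 1], [0, 0, 0], 60], [[0, 0, 1], [0, 0, 0], 100], [[0, 0, 1], [0, 0, 0], 100], [[0, 0, 1], [0, 0, 0], 100], [[0, 0, 1], [0, 0, 0], 100], [[0, 0, 1], [0, 0, 0], 100], [[0, 0, 6], [0, 0, 0], 100], [[0, 0, 15], [0, 0, 0], 100]]}}

```text
time_s: 13.1
eef_pos: [0.56, -0.0289, 0.0982]
tcp_rot: [-0.0, 0.797, 0.604, -0.0]
ft_force: [-0.8, 0.7, 0.5]
grip_width: 0.0853
```

Emit:
{"op": "apply_moves", "data": {"series": [[[0, 0, 30], [0, 0, 0], 100], [[0, 0, 60], [0, 0, 0], 100], [[0, 0, 90], [0, 0, 0], 100], [[0, 20, 110], [0, 0, 0.1], 100], [[-5, 60, 110], [0, 0, 0.2], 100], [[-10, 105, 110], [0, 0, 0.3], 100], [[-15, 150, 110], [0, 0, 0.4], 100], [[-20, 195, 110], [0, 0, 0.5], 100], [[-25, 240, 110], [0, 0, 0.6], 100], [[-28, 280, 110], [0, 0, 0.7], 100]]}}

```text
time_s: 14.1
eef_pos: [0.5318, 0.2533, 0.2097]
tcp_rot: [0.0, 0.54, 0.842, 0.001]
ft_force: [0.7, -1.0, 0.1]
grip_width: 0.0853
```

```bash
python3 - <<'E'
from g import *
s=ctrl.get_state();print(s['time_s'],s['eef_pos'],s['tcp_rot'],s['ft_force'],s['ft_torque'],s['grip_width'],np.degrees(2*np.arctan2(s['tcp_rot'][2],s['tcp_rot'][1])))
for n in("top","scene"): im=ctrl.grab_frame(n); cv2.imwrite(f"pics/{n}5.png",im[:,:,::-1])
from h import crop
L=pts((.5618,-.0303,np.radians(-15.8)),np.r_[rect(.054,.038,.088),rect(.07,.055,.078)])
a=crop("scene5",200,150,75,75,6,"r2",proj("scene",L)); b=crop("top5",235,155,90,95,5,"r1",proj("top",L))
b=cv2.resize(b,(450,450)) if b.shape[:2]!=(450,450) else b
E
```

```text
14.1 [0.5318 0.2533 0.2097] [0.0004 0.54   0.8417 0.0007] [ 0.716  -1.0432  0.0575] [ 0.0335  0.0399 -0.0012] 0.08527360244625215 114.63531040023452
```

View pics/r2.png

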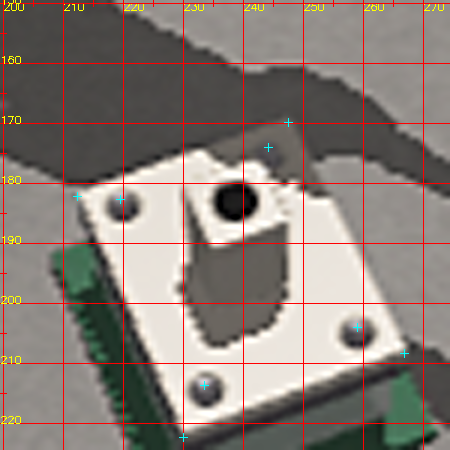

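View pics/r1.png

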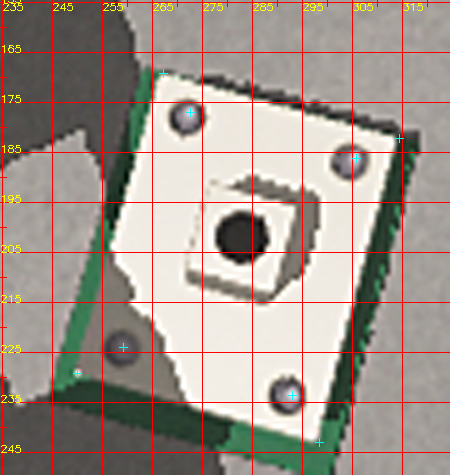

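View pics/top5.png

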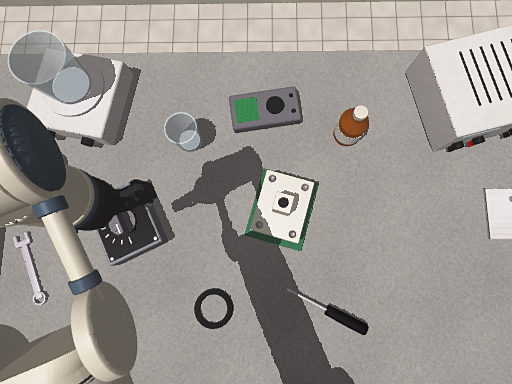

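Emit:
{"op": "apply_moves", "data": {"series": [[[-1, 30, 0], [0, 0, 0.015], 100], [[-2, 60, -10], [0, 0, 0.015], 100], [[-4, 82, -35], [0, 0, 0.015], 100], [[-4, 82, -60], [0, 0, 0.015], 100], [[-4, 82, -80], [0, 0, 0.015], 100], [[-4, 82, -90], [0, 0, 0.015], 100], [[-4, 82, -90], [0, 0, 0.015], 100], [[-4, 82, -90], [0, 0, 0.015], 100], [[-4, 82, -90], [0, 0, 0.015], 100], [[-4, 82, -90], [0, 0, 0.015], 100]]}}

```text
time_s: 15.2
eef_pos: [0.529, 0.3332, 0.1201]
tcp_rot: [0.001, 0.536, 0.844, 0.001]
ft_force: [-0.6, -0.0, 0.4]
grip_width: 0.0855
```

```bash
python3 - <<'E'
from g import *
s=ctrl.get_state();print(s['time_s'],s['eef_pos'],s['tcp_rot'],s['ft_force'],s['ft_torque'],s['grip_width'],np.degrees(2*np.arctan2(s['tcp_rot'][2],s['tcp_rot'][1])))
for n in("top","scene"): im=ctrl.grab_frame(n); cv2.imwrite(f"pics/{n}6.png",im[:,:,::-1])
from h import crop
L=[[.5288,.3352,.097]]
crop("scene6",285,90,85,70,9,"s2",proj("scene",L)); crop("top6",80,165,95,95,6,"s1",proj("top",L))
E
```

```text
15.2 [0.529  0.3332 0.1201] [0.0006 0.5358 0.8443 0.0011] [-0.5577 -0.0053  0.4374] [ 0.0282  0.0175 -0.0107] 0.08551251732086543 115.20409833304467
```

View pics/s2.png

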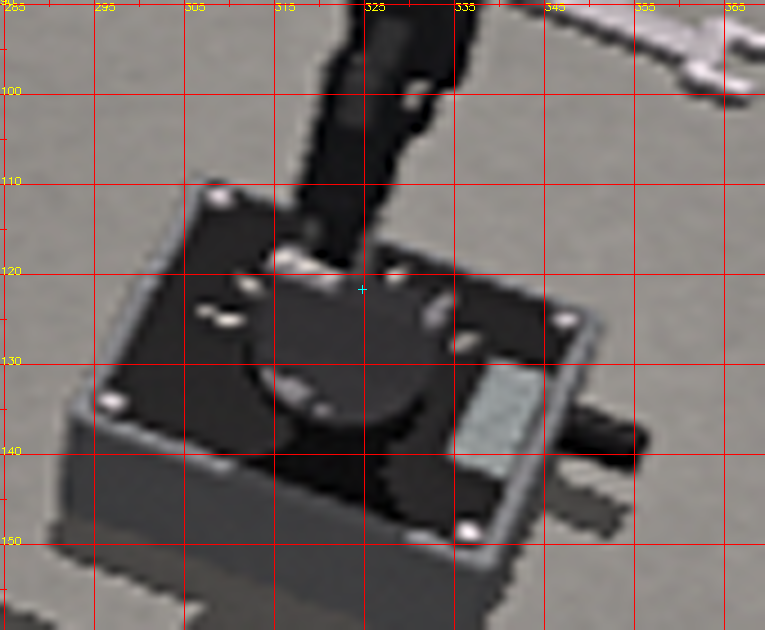

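View pics/s1.png

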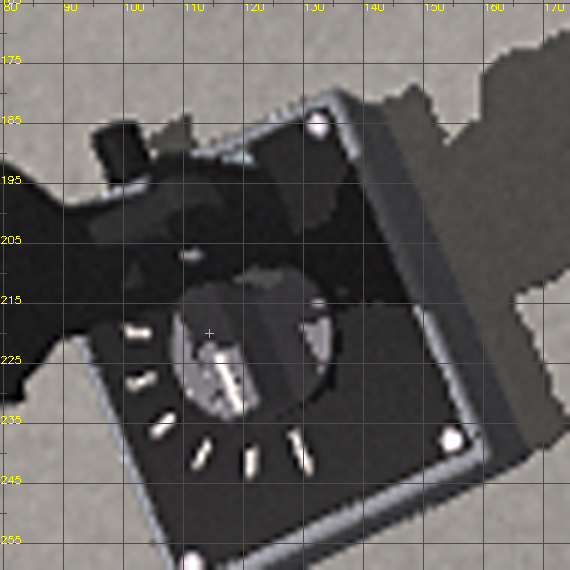

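Emit:
{"op": "apply_moves", "data": {"series": [[[-0.5, 2.2, -10], [0, 0, 0], 100], [[-0.5, 2.2, -30], [0, 0, 0], 100], [[-0.5, 2.2, -45], [0, 0, 0], 100], [[-0.5, 2.2, -54], [0, 0, 0], 100], [[-0.5, 2.2, -54], [0, 0, 0], 100], [[-0.5, 2.2, -54], [0, 0, 0], 100], [[-0.5, 2.2, -54], [0, 0, 0], 100], [[-0.5, 2.2, -54], [0, 0, 0], 60], [[-0.5, 2.2, -54], [0, 0, 0], 40], [[-0.5, 2.2, -54], [0, 0, 0], 30]]}}

```text
time_s: 16.3
eef_pos: [0.528, 0.3354, 0.0648]
tcp_rot: [0.0, 0.536, 0.844, 0.0]
ft_force: [-0.8, -0.1, 0.0]
grip_width: 0.0441
```

Emit:
{"op": "apply_moves", "data": {"series": [[[0, 0, 0], [0, 0, 0], 20], [[0, 0, 0], [0, 0, 0], 10], [[0, 0, 0], [0, 0, 0], 5], [[0, 0, 0], [0, 0, 0], 5], [[0, 0, 0], [0, 0, 0], 5], [[0, 0, 0], [0, 0, 0], 5], [[0, 0, 0], [0, 0, 0], 5], [[0, 0, 0], [0, 0, 0], 5], [[0, 0, 0], [0, 0, 0], 5], [[0, 0, 0], [0, 0, 0], 5]]}}

```text
time_s: 17.3
eef_pos: [0.5281, 0.3349, 0.0647]
tcp_rot: [0.0, 0.536, 0.844, -0.0]
ft_force: [-0.7, -5.4, 5.1]
grip_width: 0.0137
```

```bash
python3 - <<'E'
from g import *
s=ctrl.get_state();print(s['time_s'],s['eef_pos'],s['qpos'],s['ft_force'],s['ft_torque'],s['grip_width'],np.degrees(2*np.arctan2(s['tcp_rot'][2],s['tcp_rot'][1])))
E
```

```text
17.3 [0.5281 0.3349 0.0647] [ 0.5112  0.1766  1.3902 -0.0006  1.5745 -1.4995] [-0.6566 -5.3632  5.1363] [-0.9392  0.0456 -0.0238] 0.01373333075361018 115.20440931540045
```

Emit:
{"op": "apply_moves", "data": {"series": [[[0, -0.6, 0.5], [0, 0, 0], 5], [[0, -0.6, 0.5], [0, 0, -0.1], 5], [[0, -0.6, 0.5], [0, 0, -0.2], 5], [[0, -0.6, 0.5], [0, 0, -0.3], 5], [[0, -0.6, 0.5], [0, 0, -0.4], 5], [[0, -0.6, 0.5], [0, 0, -0.5], 5], [[0, -0.6, 0.5], [0, 0, -0.6], 5], [[0, -0.6, 0.5], [0, 0, -0.7], 5], [[0, -0.6, 0.5], [0, 0, -0.75], 5], [[0, -0.6, 0.5], [0, 0, -0.8], 5]]}}

```text
time_s: 18.3
eef_pos: [0.5281, 0.3349, 0.0647]
tcp_rot: [-0.0, 0.823, 0.568, 0.0]
ft_force: [0.5, -2.1, 2.7]
grip_width: 0.014
```

```bash
python3 - <<'E'
from g import *
s=ctrl.get_state();print(s['time_s'],s['eef_pos'],s['ft_force'],s['ft_torque'],s['grip_width'],np.degrees(2*np.arctan2(s['tcp_rot'][2],s['tcp_rot'][1])))
for n in("top","scene"): im=ctrl.grab_frame(n); cv2.imwrite(f"pics/{n}7.png",im[:,:,::-1])
from h import crop
crop("scene7",285,90,85,70,9,"t2"); crop("top7",80,165,95,95,6,"t1")
E
```

```text
18.3 [0.5281 0.3349 0.0647] [ 0.4869 -2.0867  2.7374] [-0.5054 -0.1868  0.0226] 0.014019130633762809 69.26629745074526
```

View pics/t2.png

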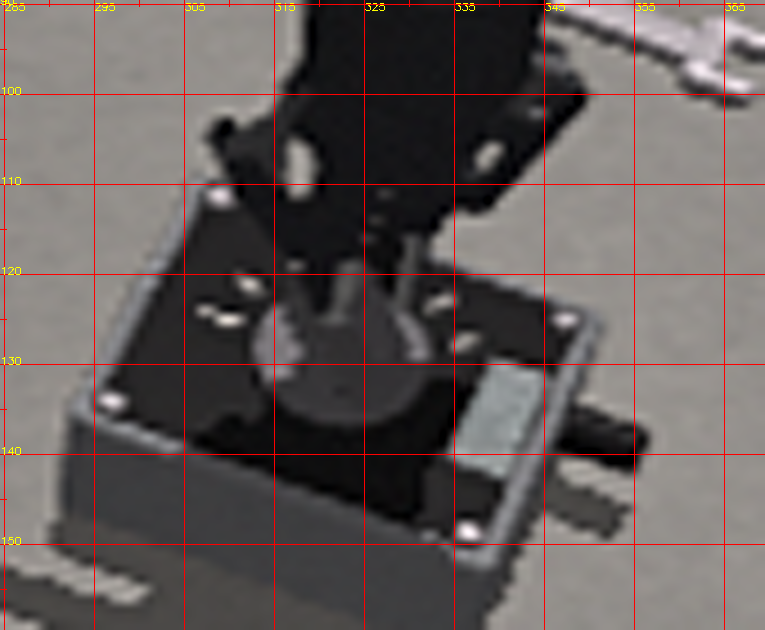

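View pics/t1.png

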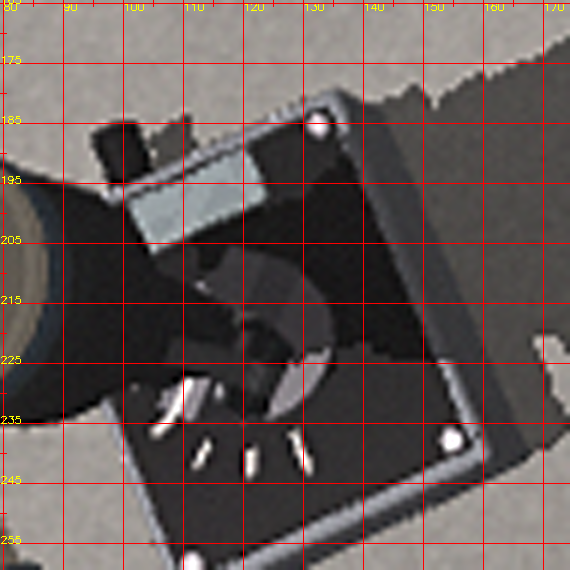

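Emit:
{"op": "apply_moves", "data": {"series": [[[0, 0, 0], [0, 0, -0.06], 5], [[0, 0, 0], [0, 0, -0.14], 5], [[0, 0, 0], [0, 0, -0.22], 5], [[0, 0, 0], [0, 0, -0.3], 5], [[0, 0, 0], [0, 0, -0.36], 5], [[0, 0, 0], [0, 0, -0.4], 5], [[0, 0, 0], [0, 0, -0.42], 5], [[0, 0, 0], [0, 0, -0.43], 5], [[0, 0, 0], [0, 0, -0.435], 5], [[0, 0, 0], [0, 0, -0.435], 5]]}}

```text
time_s: 19.4
eef_pos: [0.528, 0.3349, 0.0648]
tcp_rot: [-0.0, 0.926, 0.379, 0.0]
ft_force: [3.3, -1.5, -0.0]
grip_width: 0.0138
```

```bash
python3 - <<'E'
from g import *
s=ctrl.get_state();print(s['time_s'],s['eef_pos'],s['ft_force'],s['ft_torque'],s['grip_width'],np.degrees(2*np.arctan2(s['tcp_rot'][2],s['tcp_rot'][1])))
E
```

```text
19.4 [0.528  0.3349 0.0648] [ 3.2777 -1.524  -0.0111] [-0.237  -0.5185 -0.0071] 0.013768149085131295 44.49968222095912
```

Emit:
{"op": "apply_moves", "data": {"series": [[[0, 0, 0], [0, 0, 0], 20], [[0, 0, 0], [0, 0, 0], 50], [[0, 0, 0], [0, 0, 0], 90], [[0, 0, 0], [0, 0, 0], 100], [[0, 0, 0], [0, 0, 0], 100], [[0, 0, 0], [0, 0, 0], 100], [[0, 0, 0], [0, 0, 0], 100], [[0, 0, 10], [0, 0, 0], 100], [[0, 0, 30], [0, 0, 0], 100], [[0, 0, 60], [0, 0, 0], 100]]}}

```text
time_s: 20.4
eef_pos: [0.527, 0.3341, 0.1241]
tcp_rot: [0.0, 0.926, 0.378, -0.002]
ft_force: [1.0, -0.3, -0.2]
grip_width: 0.0853
```

Emit:
{"op": "apply_moves", "data": {"series": [[[0, 0, 40], [0, 0, 0], 100], [[0, 0, 80], [0, 0, 0], 100], [[-10, -20, 100], [0, 0, 0], 100], [[-30, -60, 100], [0, 0, 0], 100], [[-50, -100, 100], [0, 0, 0], 100], [[-70, -140, 100], [0, 0, 0], 100], [[-90, -180, 100], [0, 0, 0], 100], [[-100, -220, 100], [0, 0, 0], 100], [[-100, -260, 100], [0, 0, 0], 100], [[-100, -260, 100], [0, 0, 0], 100]]}}

```text
time_s: 21.4
eef_pos: [0.4277, 0.071, 0.2264]
tcp_rot: [0.001, 0.927, 0.376, 0.001]
ft_force: [0.6, -0.4, 0.7]
grip_width: 0.0855
```

```bash
python3 - <<'E'
from g import *
s=ctrl.get_state();print(s['time_s'],s['eef_pos'],s['ft_force'],s['grip_width'])
for n in("top","scene"): im=ctrl.grab_frame(n); cv2.imwrite(f"pics/{n}8.png",im[:,:,::-1])
from h import crop
# predicted line on bar top if at third click
c=(.5285,.3352,np.radians(25.4-72)); L=pts(c,[[-.03,0,.097],[-.01,0,.097]])
crop("scene8",285,100,80,65,8,"u2",proj("scene",L)); crop("top8",80,175,95,95,6,"u1",proj("top",L))
E
```

```text
21.4 [0.4277 0.071  0.2264] [ 0.5642 -0.4053  0.7179] 0.08546164188621948
```

View pics/u1.png

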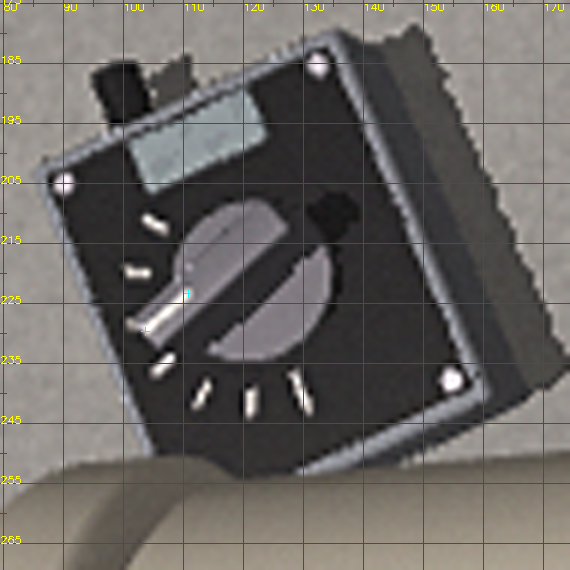

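View pics/u2.png

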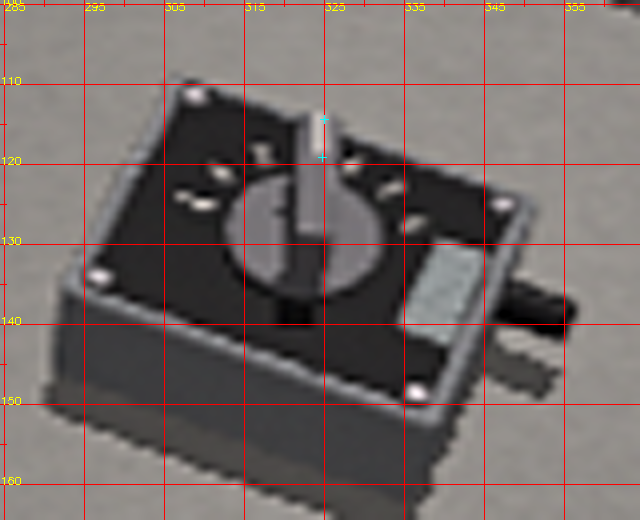

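View pics/scene8.png

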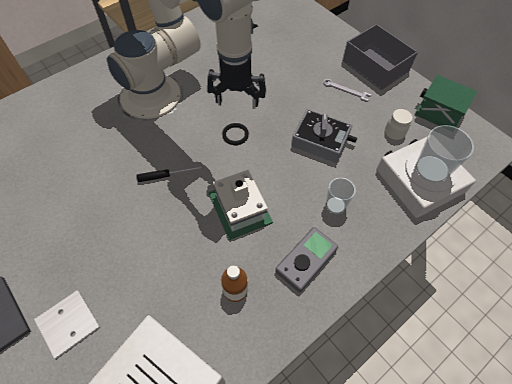

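View pics/top8.png

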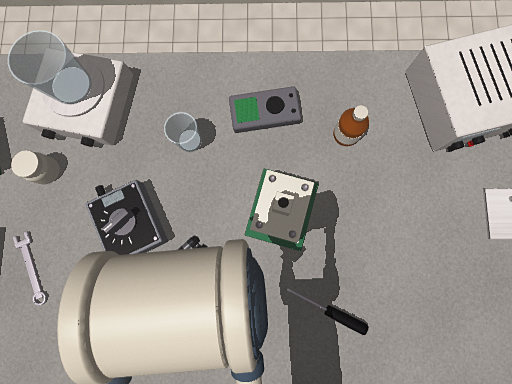

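```bash
python3 -c "
from station import ctrl
print(ctrl.finish_job(), ctrl.get_state()['time_s'])"
```

```text
the job is handed in; nothing more can be done
the job is handed in; nothing more can be done
```

The lid is on the test cell and the selector is three clicks clockwise from where it stood. I handed the job in at about 21.5 s of the 54 s; the hand-in gives no verdict.

- **Lid:** I held it until it lay home. Pressing harder (upward force on the tool 5 N, then 11 N) no longer lowered it, and the tool was at 85.7 mm, the height expected for home. After I let go, both cameras together showed all four studs through the holes. The plate lay where a flush lid should, to within about 1–2 pixels.
- **Selector:** I turned it 70.7° in the grip, just short of the third click at 72°, then opened the fingers so it could settle. In the last pictures the white pointer line lies within about a pixel of where the third click puts it.
- **Rest of the scene:** In the last pictures the beaker and the brown bottle stand upright where they were. The arm is clear of everything, with about 1 N on the wrist.

Some readings disagreed:
- The scene camera put the lid 2–3 mm off the studs before I lowered it, while the top camera put it under 1.5 mm off. I went by the top camera, and the lid went down the studs without side force.
- The gripper read 13.7 mm on the selector bar, which should be 16 mm wide. The bar turned with the fingers all the same.

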